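Check a lamp holder under the reading lens

ROBOT

A 6-joint arm with a two-finger parallel gripper is mounted at the origin on the work surface. World frame = base frame: x ahead of the robot, y to its left, z up, the work surface at z = 0. Lengths are in mm, angles in degrees, forces in N, time in s.
With the tool pointing down it reaches from about 325 to 925 mm from the base axis. Payload 3.1 kg.
Tool frame: the origin (TCP) lies at the very end of the fingers, on their centre line; the grasp point (between the pads) lies grasp_offset behind it (grasp_offset is the distance from the TCP to the grasp point, in mm); z points along the fingers, x is the direction in which the jaws open and shut, and the axes are right-handed (so a half turn about z gives the same grasp; the last joint's range is limited). The gripper opens to 85 mm and grips with 20 to 120 N. Pads are 22 mm wide; open, the fingers measure 114 mm over their backs; the gripper's body (76 mm by 85 mm) begins 54 mm behind the grasp point. The pads swing forward as they close: fully open they stand 13 mm farther back than shut.
Start: joints at [-70.714, 12.427, 92.441, -0, 75.132, -6.429], TCP at [271.2, -563.108, 231.3] pointing down, gripper open.
Joint ranges: [-157.48, 157.48], [-44.54, 120.13], [17.64, 146.25], [-64.5, 244.5], [7.68, 150.69], [-147.95, 147.95]. Speed limits (degrees/s): [159.86, 159.86, 180, 180, 180, 180].

INTERFACE

Orientations are given as [roll, pitch, yaw] about the fixed x, y, z axes, in that order (R = Rz(yaw) Ry(pitch) Rx(roll)).
In Python, from station import * gives the robot as it stands. Calls block until the motion is done:
- goto(position, orientation): joint-space move of the TCP to a pose.
- move_l(position, attitude=None, speed=150): straight line of the TCP; attitude=None keeps the orientation; speed is the mean speed in mm/s.
- move_j(angles): joint-space move.
- grip(opening, squeeze=None): finger opening in mm; squeeze is the grip in N (None keeps the last); returns when the fingers have stopped.
- wait(seconds).
- solve_ik(position, orientation): joint angles nearest the present ones, or None.
- get_obs(): the state.
- get_image(name): name is "scene" or "top" or "wrist"; returns the picture (420x560x3 uint8, red, green, blue); there is no depth.
- get_calibration(name): a dict with "fx", "fy", "cx", "cy" (pixels), "D" ([k1, k2, p1, p2, k3] as OpenCV has them; the pictures are not rectified), "R" (3x3) and "t" (3): a world point X has camera coordinates R X + t; the wrist camera has in their place "mount" (4x4, takes a point from camera to tool coordinates, whose origin is the TCP and whose axes are the tool frame's). Camera axes: x right, y down, z forward; pixel columns grow to the right and rows downward; lengths in mm; the calibration is good to about 2 mm. A picture is of the moment at which its call begins: read the wrist's pose just before it. get_calibration takes no time and is no camera call.
A pose or a line that the arm cannot do raises Unreachable and nothing moves.
- sign_off(): hands the job in, once; it reports no verdict.
Trained networks look in the newest picture that a camera, given by its name, has taken for a name from the list of things; names that differ only in an ending like _2 or _b are one class to them, and where a whole thing is asked for, a point or a joint stands for the part that bears it (a point fixed in the world has none). Each returns a list of dicts, best first, with "score" (0 to 1); they miss things now and then, are a little off and sometimes report something else, mostly with a low value. They report only what shows in the picture. A call takes as long as a camera call. They do not tell look-alikes from the thing itself.
- spot_in(name, camera): "extent" ([centre column, centre row, width, height] in pixels, round what is visible of it).
- regions_of(name, camera): "region" (420x560 bool, what is visible of it) and "extent" ([centre column, centre row, width, height] in pixels, round what is visible of it).
The state is a dict: "t": time; "joint_pos": joint angles; "qvel": joint speeds; "effort": joint torques, N m; "tcp_pos": TCP position; "ee_rot": TCP orientation; "wrist_force": force on the tool from outside, world axes, zero at the start; "moment": the same for the moment, N m; "grip_width": finger opening in mm.
Only numpy, scipy, OpenCV 4.12 (cv2) and the standard library are available. Lean on these libraries where they do the work, as an engineer would, in place of code of your own. Each camera call takes 0.05 s, during which the arm holds its last target.

TASK

Lift the steel dust cover by its ring off the lamp holder on the inspection stand and set it down, upright and without dropping it, wholly on the felt mat. Then pick up the reading lens by its handle and hold it level, centred over that lamp holder, with the glass at the height of the brass pointer on the stand's post; do not touch the stand with the lens, do not shift the pointer and leave the other things on the bench where they are. Finish while still holding the lens steady there: do not put it down or let go.

Things in the scene. Friction and masses are not known exactly. Their poses are not given: they have to be found in the camera images.
- stand: Inspection stand, fixed: cork-brown board 200 x 140 mm, 12 mm thick, white porcelain lamp holder screwed on it (foot 48 mm, mouth 36 mm wide, top 54 mm above the bench), steel post 10 mm thick, 180 mm tall. Origin on the bench under the lamp holder's axis, z up; board from x -70 to +130 mm, y +-70 mm; the post stands at x +105 mm, y 0 (on the far side from the robot, within about 25 degrees).
- holder_mouth (a point): Centre of the mouth of the covered lamp holder on the stand, on its axis, 54 mm above the bench.
- pointer_tip (a point): Tip of the brass pointer that marks the focal height. It points level from a clamp on the stand's post towards the lamp holder's axis and ends 70 mm short of that axis, 100 to 150 mm above the bench (set anew each time). The clamp collar (22 mm wide, 16 mm tall) is held by friction only and must not be shifted.
- cover: Steel dust cover: upside-down cup 76 mm in diameter, 62 mm tall, wall 3 mm, with an upright ring on top, 101 mm tall in all, 150 to 300 g. Origin at the centre of its open lower rim, z up. At the start it stands on the stand's board (12 mm up) round the lamp holder; lift it straight up at least 45 mm to clear the holder.
- cover_ring (a point): Centre of the cover's ring, 79 mm above the cover's lower rim. The ring lies in the cover's x-z plane, is 45 mm across outside, 27 mm inside, of 9 mm round bar, so it is pinched along the cover's y axis, 9 mm wide. Its top is 22.5 mm above this point and the cup's flat top 17 mm below it.
- mat: Square grey felt-covered mat, fixed, 140 x 140 mm, 4 mm thick, where the cover is to be put. Origin at the centre of its underside on the bench, x and y along its edges. It lies to the left or right of the stand, the lens on the other side.
- lens: Reading lens lying flat on the bench: aluminium rim 72 mm in diameter, 12 mm tall, with glass; straight wooden handle along its -x axis, 16 mm wide (y), 20 mm tall (z 0 to 20 mm), from x -46 to -134 mm. 100 to 200 g. Origin under the lens's centre in the plane of the rim's underside; z up and square to the glass.
- lens_center (a point): Centre of the glass, in its middle plane, 6 mm above the lens body's origin.
- lens_grip (a point): Middle of the lens's handle: 85 mm from the lens's axis along -x, 10 mm above the underside; pinched along the lens's y axis, 16 mm wide.
- spare_holder: Bystander, loose: a second, uncovered porcelain lamp holder, 48 mm wide, 42 mm tall, on the bare bench. Origin under its centre.
- switch_box: Bystander, loose: white switch, 66 x 66 x 40 mm. Origin under its centre.
- terminal_block: Bystander, loose: white terminal block, 22 x 52 x 25 mm. Origin under its centre.
- screwdriver: Bystander, loose: screwdriver with a red handle, lying between the stand and the robot.
- rail_offcut: Bystander, loose: piece of aluminium mounting rail, 240 x 35 x 8 mm. Origin under its centre.
- caliper: Bystander, loose: steel vernier caliper, about 230 x 60 x 8 mm, lying flat.
There are look-alikes about, which are no part of the job. Of the things shaped like the stand, the cork one is meant. There is more than one size of the cover; the job needs the smallest.

How it is judged:
By the outcome, as a careful person would: the job done as asked, in the order asked, and still so for the second after the job is handed in, while the arm keeps its last pose, push and grip.
It also fails if it takes over 58 s, if anything falls off the work surface, if the arm or the gripper's body presses on something with over 40 N, if the wrist force passes 120 N, or if a joint passes its speed limit or range.

## Working session

There is one attempt and no reset: what is moved stays moved. The work goes in short steps, each a Python script; the robot and the scene stay as the last script left them, time stands still between calls to the robot, and variables do not carry over. Pictures are saved under pics/ and viewed, and the job is handed in when it is done.

```bash
mkdir -p pics; ls; python3 - <<'E'
from station import *
import cv2,numpy as np
print(get_obs())
for n in ["scene","top","wrist"]:
    im=get_image(n); cv2.imwrite(f"pics/{n}0.png",im[:,:,::-1]); c=get_calibration(n); print(n,{k:np.round(v,3).tolist() for k,v in c.items()})
E
```

```text
pics
{'t': 0.0, 'joint_pos': array([-7.07151685e+01,  1.24768815e+01,  9.25284799e+01, -1.18057897e-03,
        7.51315242e+01, -6.42679630e+00]), 'qvel': array([ 0.07262165, -0.10138043,  0.00520241,  0.03159167,  0.00220311,
        0.0081407 ]), 'effort': array([-5.67002407e-04, -3.96847951e+01, -3.03854048e+01, -2.42264259e-04,
        9.70727328e-03,  2.09727702e-06]), 'tcp_pos': array([ 270.91354789, -562.33174969,  229.96691286]), 'ee_rot': array([-1.79985811e+02,  1.36153078e-01, -6.42880511e+01]), 'wrist_force': array([0.42723192, 0.46649495, 0.0219109 ]), 'moment': array([-0.00173841,  0.01224851, -0.00179455]), 'grip_width': 85.08367195868844}
scene {'fx': 485.653, 'fy': 485.653, 'cx': 284.93, 'cy': 209.091, 'D': [-0.047, 0.0, 0.0, 0.0, 0.0], 'R': [[0.797, 0.604, 0.004], [0.481, -0.63, -0.609], [-0.365, 0.488, -0.793]], 't': [-391.493, -182.446, 1563.439]}
top {'fx': 483.193, 'fy': 483.193, 'cx': 266.73, 'cy': 212.709, 'D': [-0.161, 0.0, 0.0, 0.0, 0.0], 'R': [[-0.031, -0.999, -0.016], [-0.996, 0.032, -0.078], [0.079, 0.014, -0.997]], 't': [35.101, 488.725, 1646.247]}
wrist {'fx': 323.298, 'fy': 323.298, 'cx': 279.27, 'cy': 207.832, 'D': [-0.004, 0.0, 0.0, 0.0, 0.0], 'mount': [[1.0, -0.001, 0.001, 0.192], [0.001, 0.963, 0.27, -69.859], [-0.001, -0.27, 0.963, -143.859], [0.0, 0.0, 0.0, 1.0]]}
```

View pics/scene0.png

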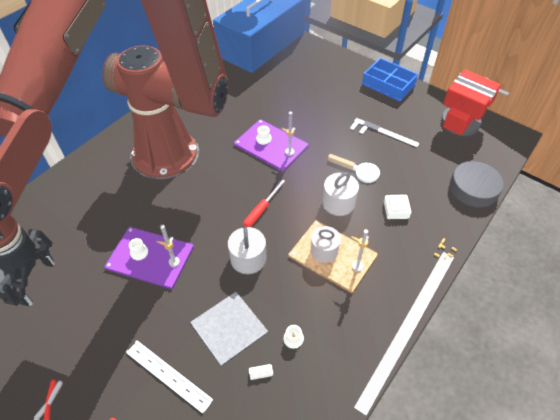

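View pics/top0.png

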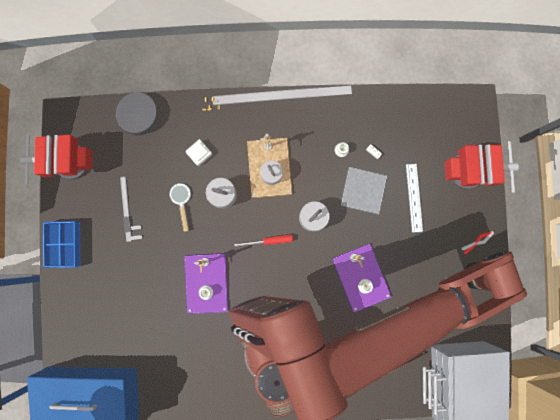

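```bash
python3 -c "
import station
print([x for x in dir(station) if x[0]!='_'], getattr(station,'grasp_offset',None))"
```

```text
['Unreachable', 'get_calibration', 'get_image', 'get_obs', 'goto', 'grasp_offset', 'grip', 'move_j', 'move_l', 'regions_of', 'sign_off', 'solve_ik', 'spot_in', 'wait'] 18.700000000000003
```

The top view shows the cork stand at (270,167) with its cover at (271,172). The purple stands are at (206,283) and (362,277). Two larger covers stand on the bench at (221,191) and (314,216). The mat is at (364,190) and the lens at (180,193), with its handle down to (185,228). The cork stand and the cover on it fit the description. I'll measure these next and confirm in a crop.

```bash
cat > h.py <<'E'
from station import *
import numpy as np, cv2
from scipy.spatial.transform import Rotation as Rn
def cam(n,obs=None):
    c=get_calibration(n); K=np.array([[c['fx'],0,c['cx']],[0,c['fy'],c['cy']],[0,0,1]]);D=np.array(c['D'],float)
    if n=='wrist':
        M=np.array(c['mount']); Rt=Rn.from_euler('xyz',obs['ee_rot'],degrees=True).as_matrix()
        Rc=Rt@M[:3,:3]; o=Rt@M[:3,3]+obs['tcp_pos']; R=Rc.T; t=-R@o
    else: R=np.array(c['R']);t=np.array(c['t'])
    return K,D,R,t
def proj(C,X):
    K,D,R,t=C; return cv2.projectPoints(np.array(X,float).reshape(-1,1,3),cv2.Rodrigues(R)[0],t,K,D)[0].reshape(-1,2)
def ray(C,uv):
    K,D,R,t=C; p=cv2.undistortPoints(np.array(uv,float).reshape(-1,1,2),K,D).reshape(-1,2)
    d=np.c_[p,np.ones(len(p))]@R; return -R.T@t,d
def onz(C,uv,z):
    o,d=ray(C,uv); return o+d*((z-o[2])/d[:,2])[:,None]
E
python3 - <<'E'
from h import *
C=cam('top')
ts=get_image('top'); sc=get_image('scene')
for cn in ['top','scene']:
    Cc=cam(cn)
    for n,z in [('stand',12),('cover',74),('cover_ring',91),('mat',4),('lens',6),('lens_grip',10),('spare_holder',20),('pointer_tip',125),('holder_mouth',54)]:
        try:
            for r in spot_in(n,cn)[:4]:
                print(cn,n,round(r['score'],2),np.round(r['extent'],1),onz(Cc,[r['extent'][:2]],z).round(0)[0])
        except Exception as e: print(n,e)
def crop(im,x,y,w,h,s,f): cv2.imwrite(f,cv2.resize(im[y:y+h,x:x+w],None,fx=s,fy=s,interpolation=cv2.INTER_CUBIC)[:,:,::-1])
crop(ts,150,120,250,130,3.2,'pics/topc.png')
crop(sc,190,130,200,150,4,'pics/scc.png')
E
```

```text
top stand 0.9 [270.8 167.1  43.2  60.2] [649.   1.  12.]
top stand 0.7 [363.4 276.4  57.2  67.9] [ 259. -307.   12.]
top stand 0.65 [203.5 283.4  44.   60.1] [253. 246.  12.]
top cover 0.77 [311.6 215.2  31.5  27.5] [ 472. -130.   74.]
top cover 0.7 [271.1 170.9  25.3  27. ] [626.  -0.  74.]
top cover 0.56 [220.4 193.8  35.1  37.9] [554. 172.  74.]
top cover_ring 0.71 [222.  190.9  30.6  31.3] [561. 165.  91.]
top cover_ring 0.63 [342.3 150.9  14.4  11.4] [ 683. -240.   91.]
top cover_ring 0.61 [271.6 174.9  18.9  23.1] [609.  -1.  91.]
top mat 0.77 [364.6 193.9  46.9  43.1] [ 546. -325.    4.]
top lens 0.58 [180.6 206.2  22.7  46.3] [523. 321.   6.]
top lens_grip 0.68 [178.6 205.7  21.4  48.6] [525. 327.  10.]
top spare_holder 0.71 [341.4 151.2  15.   10.6] [ 697. -248.   20.]
top holder_mouth 0.96 [205.6 284.1  43.6  62.7] [253. 232.  54.]
top holder_mouth 0.64 [360.  279.9  53.3  66.1] [ 250. -287.   54.]
top holder_mouth 0.63 [269.1 164.4  43.6  64.9] [652.   6.  54.]
scene stand 0.86 [148.9 257.5  83.5  63.6] [ 263. -308.   12.]
scene stand 0.83 [331.4 257.4  86.9  71.2] [655.  
[... 670 characters left out ...]
  20.5] [533. 295.  10.]
scene lens_grip 0.64 [262.6 372.   22.4  17.6] [ 702. -364.   10.]
scene spare_holder 0.79 [291.3 338.1  20.4  26. ] [ 708. -260.   20.]
scene spare_holder 0.39 [324.9 247.7  28.5  31.7] [626.   2.  20.]
scene pointer_tip 0.66 [165.2 243.7  12.6   9.6] [ 337. -289.  125.]
scene pointer_tip 0.63 [287.9 134.7   7.3   3.7] [347. 204. 125.]
scene pointer_tip 0.58 [357.9 244.9  16.    7.1] [719.  -2. 125.]
scene holder_mouth 0.98 [149.9 257.4  86.9  61.7] [ 292. -319.   54.]
scene holder_mouth 0.62 [331.4 256.3  91.4  75.8] [665. -29.  54.]
scene holder_mouth 0.57 [272.1 143.2  74.9  58.8] [286. 203.  54.]
scene holder_mouth 0.47 [384.3 133.4  66.4  27.9] [543. 456.  54.]
```

View pics/topc.png

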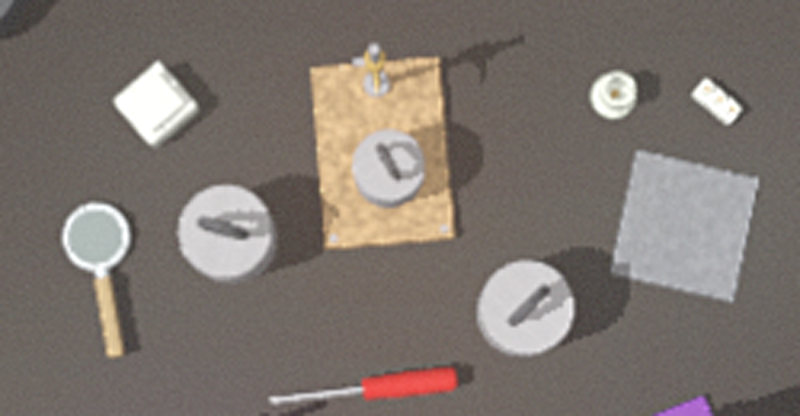

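View pics/scc.png

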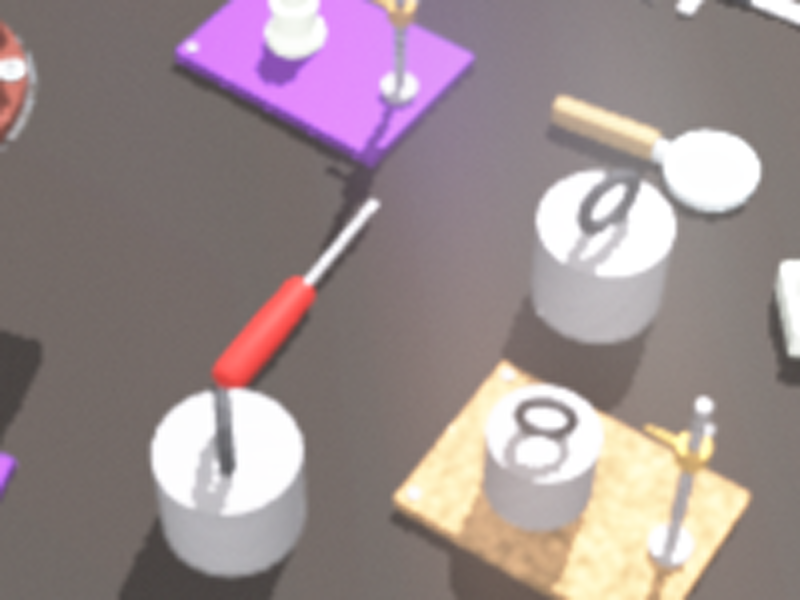

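```bash
python3 - <<'E'
from h import *
q=solve_ik([540,-60,270],[180,0,90]);print(q)
goto([540,-60,270],[180,0,90])
for i,y in enumerate([-60,60]):
    if i: move_l([540,y,270],speed=200)
    wait(0.3)
    o=get_obs(); im=get_image('wrist'); cv2.imwrite(f'pics/w{i}.png',im[:,:,::-1]); np.save(f'w{i}.npy',np.r_[o['tcp_pos'],o['ee_rot']]); print(o['t'],o['tcp_pos'],o['ee_rot'])
E
```

```text
[ -13.74257123    0.69430811  101.12897493    0.           78.17671696
 -103.74257123]
3.5083 [539.97970903 -60.44629848 269.90726021] [-1.79992711e+02 -5.97593675e-04  8.99517516e+01]
4.6083 [540.11066176  59.11098799 270.00860295] [1.79998642e+02 8.71204373e-03 8.99178460e+01]
```

View pics/w0.png

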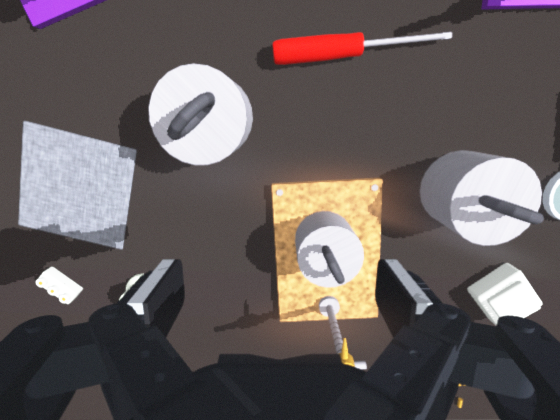

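View pics/w1.png

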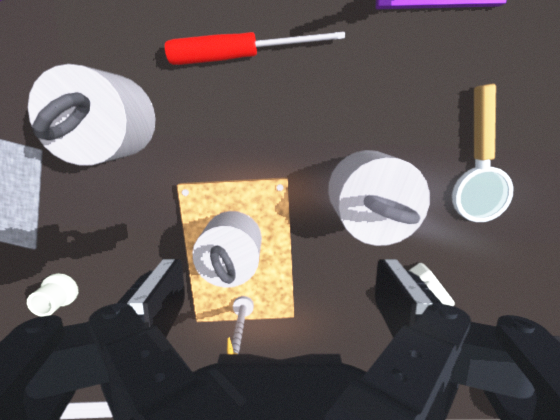

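Both wrist views show the cork stand with the smallest cover on it: w0 at (335,250), w1 at (230,250). The two larger covers stand on bare bench, w0 at (200,115) and (490,200). The lens is in w1 at (483,192).

```bash
python3 - <<'E'
import cv2
def crop(f,x,y,w,h,s,o):
    im=cv2.imread(f); cv2.imwrite(o,cv2.resize(im[y:y+h,x:x+w],None,fx=s,fy=s,interpolation=cv2.INTER_CUBIC))
crop('pics/w0.png',260,170,150,200,3,'pics/w0c.png')
crop('pics/w1.png',170,170,150,200,3,'pics/w1c.png')
crop('pics/scene0.png',310,215,80,75,8,'pics/sc2.png')
crop('pics/w1.png',430,70,110,160,3.7,'pics/w1l.png')
E
```

```text
(no output)
```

View pics/w0c.png

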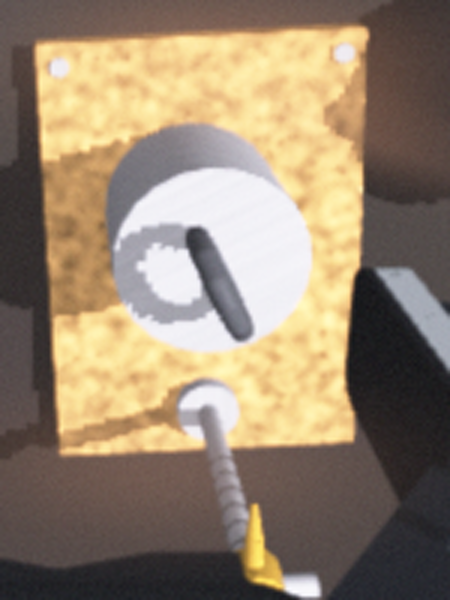

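View pics/w1c.png

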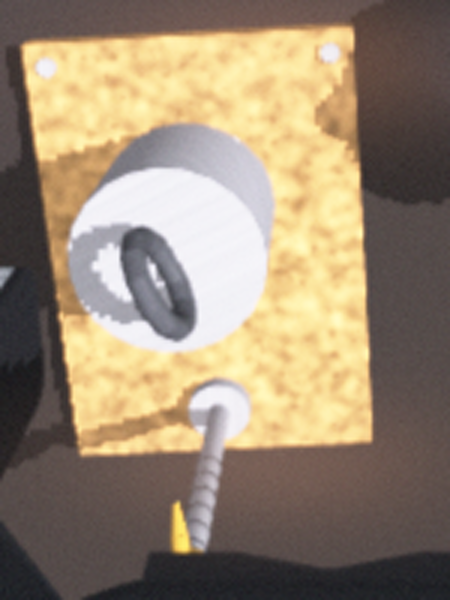

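View pics/sc2.png

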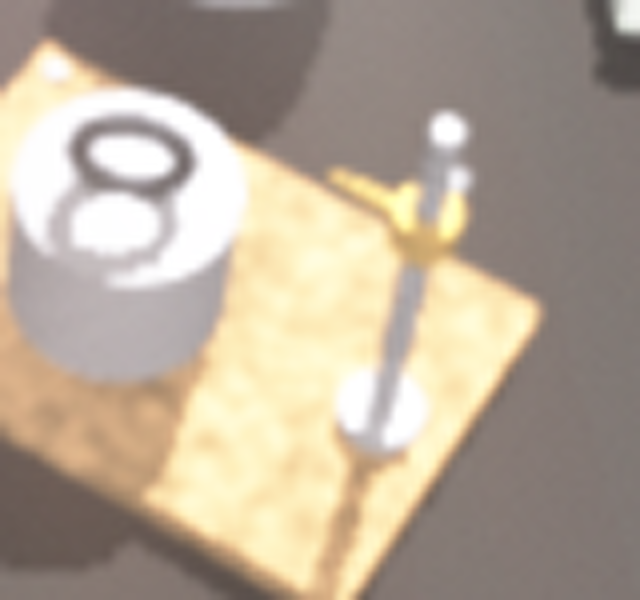

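View pics/w1l.png

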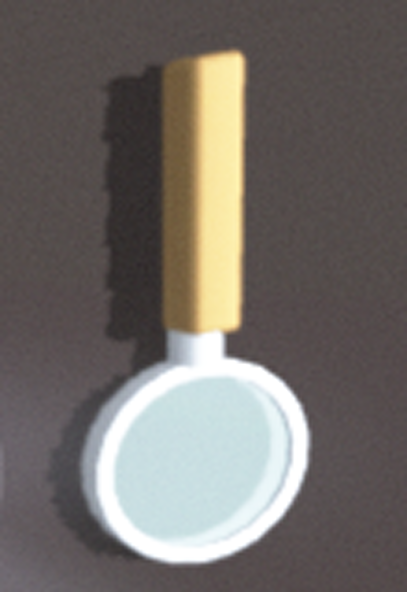

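```bash
python3 - <<'E'
from h import *
from scipy.optimize import least_squares
C=[]
for i in (0,1):
    p=np.load(f'w{i}.npy'); C.append(cam('wrist',dict(tcp_pos=p[:3],ee_rot=p[3:])))
T=cam('top');S=cam('scene')
cor=[np.array([[271.7,184.3],[382.7,179.3],[378,317],[280,322]]),np.array([[177.3,184.7],[287.3,178.7],[293.7,317],[196.7,322]])]
mod=np.array([[-70,70],[-70,-70],[130,-70],[130,70.]])  # order fixed below
for c,k in zip(C,cor):
    P=onz(c,k,12); 
    print(P.round(1).tolist(), [round(np.linalg.norm(P[j]-P[(j+1)%4]),1) for j in range(4)])
    # image right = +y world
    M=np.array([[-70,-70],[-70,70],[130,70],[130,-70.]])
    for M in (M,M*[1,-1]):
        A,B=M,P[:,:2]; a,b=A-A.mean(0),B-B.mean(0)
        th=np.arctan2((a[:,0]*b[:,1]-a[:,1]*b[:,0]).sum(),(a*b).sum()); R=np.array([[np.cos(th),-np.sin(th)],[np.sin(th),np.cos(th)]])
        t=B.mean(0)-R@A.mean(0); print('  yaw',np.degrees(th).round(2),'org',t.round(1),'res',np.abs(B-(A@R.T+t)).max().round(1))
def tri(obs):
    f=lambda X:np.concatenate([(proj(c,X)[0]-u) for c,u in obs]); r=least_squares(f,[630,0,100]); return r.x.round(1),r.fun.round(1)
print('cover top',[onz(c,[u],74)[0].round(1) for c,u in zip(C,[(330.7,256.7),(225.8,256.7)])], tri(list(zip(C,[(330.7,256.7),(225.8,256.7)]))))
r=[((326,246.7),(340,281.7)),((217,248),(230.7,281))]
print('ring', tri(list(zip(C,[(333,264.7),(223,264.3)]))))
for z in (91,97): print([onz(c,u,z).round(1).tolist() for c,u in zip(C,r)])
print('tip',tri(list(zip(C,[(344.7,338.3),(229,337.3)]))),tri(list(zip(C+[S],[(344.7,338.3),(229,337.3),(351.5,236.9)]))))
print('lens c',onz(C[1],[(484.9,194.3)],12).round(1),'handle end/start',onz(C[1],[(489.5,84.9),(488.9,159.2)],20).round(1).tolist())
print('mat',onz(T,150+np.array([[637,150],[758,178],[733,300],[613,272]])/3.2-[0,30],4).round(1).tolist())
m=onz(C[0],[(25,122),(136,149),(123,248),(18,225)],4); print('mat w',m.round(1).tolist(),m.mean(0))
E
```

```text
[[555.2, -69.9, 12.0], [548.9, 70.1, 12.0], [748.5, 80.6, 12.0], [756.5, -59.5, 12.0]] [np.float64(140.1), np.float64(199.9), np.float64(140.3), np.float64(201.6)]
  yaw 2.96 org [622.3   3.8] res 0.9
  yaw 3.03 org [622.3   3.7] res 140.0
[[555.6, -70.0, 12.0], [548.2, 69.3, 12.0], [748.6, 79.4, 12.0], [756.6, -59.9, 12.0]] [np.float64(139.5), np.float64(200.6), np.float64(139.5), np.float64(201.3)]
  yaw 2.99 org [622.3   3.2] res 0.9
  yaw 2.61 org [622.3   3.4] res 140.1
cover top [array([626.6,  -1.7,  74. ]), array([626.6,  -2. ,  74. ])] (array([626.3,  -1.8,  74.8]), array([ 0.,  0., -0., -0.]))
ring (array([627.3,  -2. ,  92.8]), array([-0. , -0.2,  0. ,  0.2]))
[[[607.2, -10.2, 91.0], [649.0, 7.0, 91.0]], [[608.7, -7.9, 91.0], [648.2, 5.2, 91.0]]]
[[[604.7, -11.1, 97.0], [645.8, 5.7, 97.0]], [[606.2, -6.6, 97.0], [644.9, 6.2, 97.0]]]
tip (array([692.4,   7.1, 129.5]), array([-0. , -0.5, -0. ,  0.5])) (array([693.6,   7.1, 128. ]), array([-0.3, -0.4,  0.3,  0.5, -0.1, -0.3]))
lens c [[568.8 322.1  12. ]] handle end/start [[438.2, 300.2, 20.0], [523.0, 314.2, 20.0]]
mat [[643.1, -274.6, 4.0], [608.2, -407.5, 4.0], [474.5, -372.6, 4.0], [509.4, -241.9, 4.0]]
mat w [[478.4, -372.7, 4.0], [511.5, -239.9, 4.0], [645.2, -274.1, 4.0], [611.9, -410.9, 4.0]] [ 561.72242806 -324.41061198    4.        ]
```

Measurements agree with the given sizes:
- **Stand:** origin (622.3, 3.5), yaw 3°. The board measures 140 x 200.
- **Pointer:** tip (692.4, 7, about 129). That is 70 mm from the axis, as specified.
- **Cover:** ring centre (627, -2), ring yaw about 20.5°.
- **Mat:** centre (561, -325).

Next I grip the ring.

```bash
python3 - <<'E'
from h import *
A=[180,0,110.5]
grip(45,60)
goto([627,-2,200],A)
move_l([627,-2,87.5],speed=90)
o=get_obs();print(o['t'],o['tcp_pos'],o['wrist_force'])
im=get_image('wrist'); cv2.imwrite('pics/g0.png',im[:,:,::-1])
E
```

```text
7.1083 [627.78487147  -2.10163087  88.46752556] [ 0.12704072 -0.35299994  0.43166842]
```

View pics/g0.png

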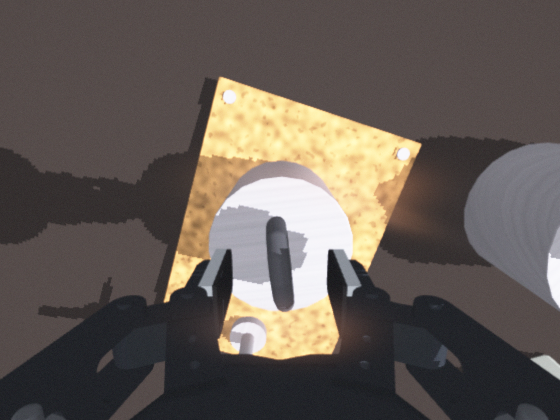

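The ring lies between the fingers, on the centre line from (276,220) to (285,308). It is turned about 5° against the jaws, so I correct the yaw to 115° and then grip.

```bash
python3 - <<'E'
from h import *
move_l([627,-2,87.5],[180,0,115.5],speed=30)
print(grip(0,60)); wait(0.3)
o=get_obs();print(o['t'],o['tcp_pos'],o['grip_width'],o['wrist_force'])
move_l([627,-2,110],speed=50); wait(.3)
o=get_obs();print(o['t'],o['tcp_pos'],o['grip_width'],o['wrist_force'])
im=get_image('wrist'); cv2.imwrite('pics/g1.png',im[:,:,::-1])
im=get_image('scene'); cv2.imwrite('pics/g1s.png',cv2.resize(im[170:320,220:420],None,fx=4,fy=4)[:,:,::-1])
E
```

```text
False
8.1333 [627.23932093  -2.05516949  87.65610821] 7.100129882420184 [-0.07076823 -0.42220914  0.27315112]
9.0333 [626.70919379  -1.97610917 109.58382061] 6.937087509349064 [-0.098684   -0.42927579 -1.48852855]
```

View pics/g1s.png

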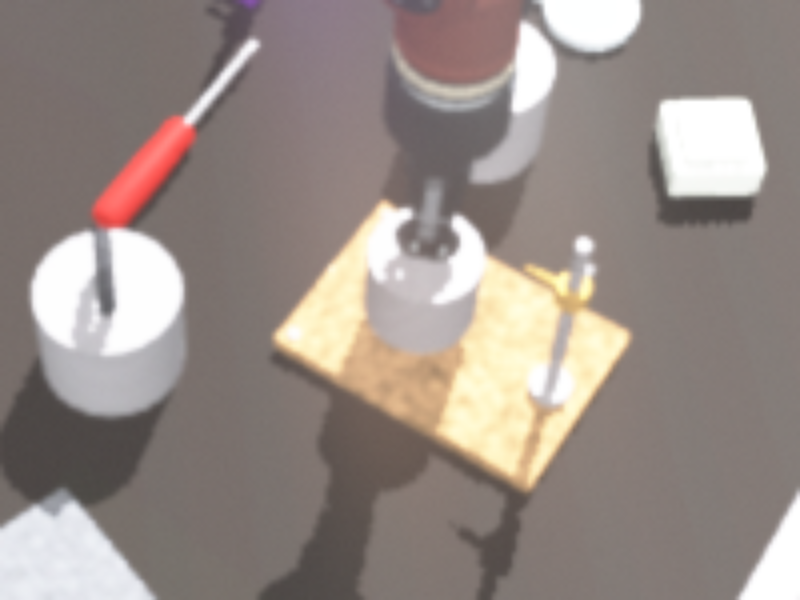

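View pics/g1.png

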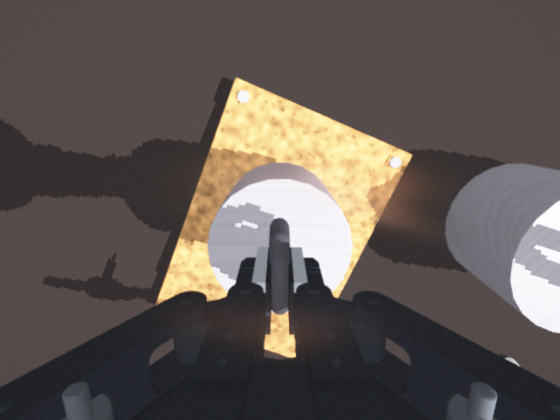

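The cover is lifted: the wrist force changed by -1.8 N, about 180 g, and the ring is centred between the pads. Now to the mat.

```bash
python3 - <<'E'
from h import *
A=[180,0,85]
print(solve_ik([561,-325,230],A))
move_l([627,-2,230],speed=120)
move_l([561,-325,230],A,speed=160)
move_l([561,-325,95],speed=120)
wait(.2);o=get_obs();print(o['t'],o['tcp_pos'],o['grip_width'],o['wrist_force'])
im=get_image('wrist'); cv2.imwrite('pics/m1.png',im[:,:,::-1])
im=get_image('scene'); cv2.imwrite('pics/m1s.png',cv2.resize(im[250:400,130:330],None,fx=4,fy=4)[:,:,::-1])
im=get_image('scene'); 
E
```

```text
[ -36.28286999   15.27145464   89.1488151     0.           75.57973026
 -121.28286999]
13.9667 [ 561.56752263 -325.38400689   96.05076126] 7.231339682152294 [-0.2191012   0.06981271 -1.68444505]
```

View pics/m1s.png

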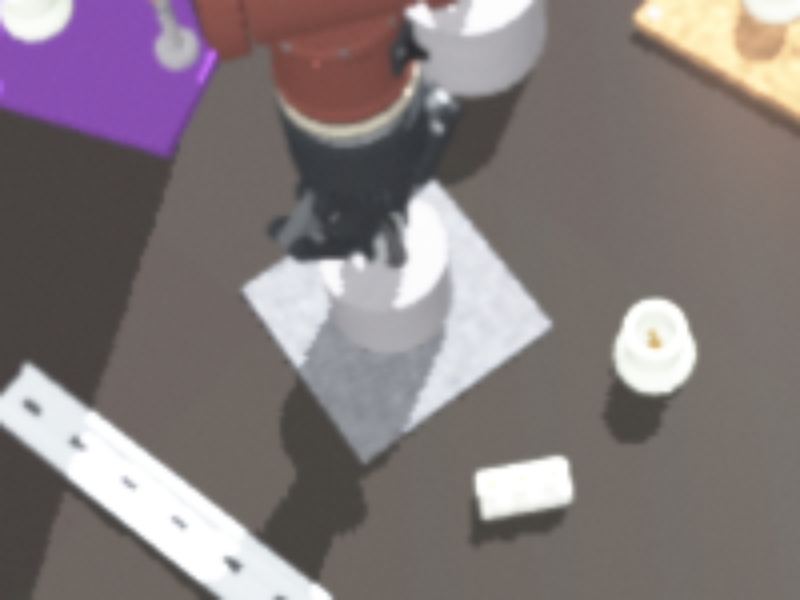

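View pics/m1.png

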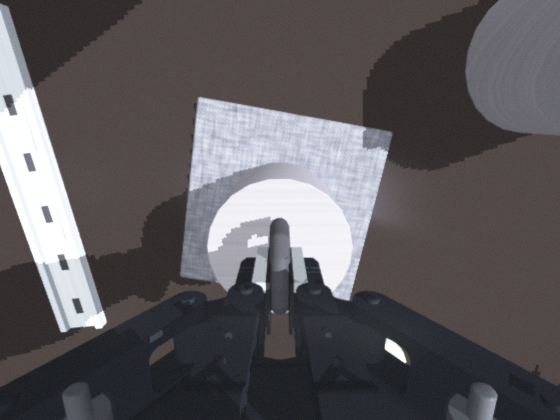

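The cover is over the middle of the mat, at about (387,320) in the scene crop. I lower it until it touches, watching the force.

```bash
python3 - <<'E'
from h import *
z=84
f0=get_obs()['wrist_force'][2]
while z>76:
    move_l([561,-325,z],speed=40); wait(.12); o=get_obs(); print(z,o['tcp_pos'][2].round(2),o['wrist_force'].round(2))
    if o['wrist_force'][2]-f0>1.2: break
    z-=1
grip(30); wait(.2)
o=get_obs();print(o['t'],o['wrist_force'],o['grip_width'])
move_l([561,-325,200],speed=150)
im=get_image('wrist'); cv2.imwrite('pics/m2.png',im[:,:,::-1])
print(get_obs()['t'])
E
```

```text
84 83.92 [ 0.44  0.4  -2.26]
83 83.08 [-0.19 -0.69 -1.72]
82 82.01 [ 0.39  0.02 -1.43]
81 80.98 [ 0.49 -1.45 -0.98]
80 79.99 [ 0.39  0.48 -1.58]
79 79.63 [-0.64  0.74  3.  ]
17.0417 [-0.1778437  -0.09078111  0.58308497] 30.30791616709119
18.05
```

View pics/m2.png

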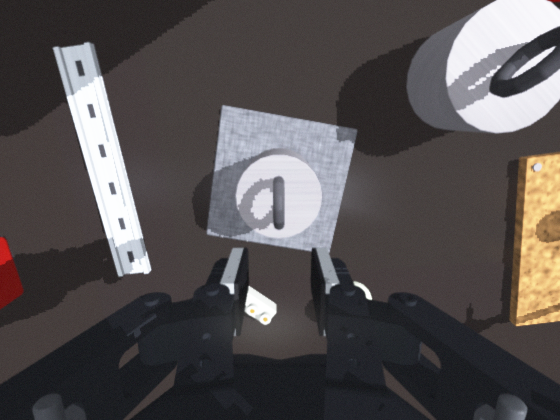

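The cover stands upright in the middle of the mat, with felt visible round its lower rim. Next, a closer look at the lens.

```bash
python3 - <<'E'
from h import *
move_l([561,-325,260],speed=200)
goto([470,308,220],[180,0,99.5]); wait(.25)
o=get_obs();print(o['t'],o['tcp_pos'],o['ee_rot']); im=get_image('wrist'); cv2.imwrite('pics/l1.png',im[:,:,::-1]); np.save('l1.npy',np.r_[o['tcp_pos'],o['ee_rot']])
C=cam('wrist',o)
for n in('lens','lens_grip'):
  for r in spot_in(n,'wrist')[:2]: print(n,r['score'],r['extent'],onz(C,[r['extent'][:2]],10))
P=np.array([[568.8,322.1,12],[485,308,20],[436.6,299.8,20]]);print(proj(C,P).round(1).tolist())
E
```

```text
21.0333 [470.37471936 307.57201526 220.01369876] [1.79996276e+02 1.94476475e-03 9.94469239e+01]
lens 0.82 [275.2, 219.0, 60.7, 146.4] [[516.4987024  310.37553719  10.        ]]
lens_grip 0.92 [278.4, 219.8, 60.9, 143.1] [[516.8490603  314.15972782  10.        ]]
[[277.9, 262.4], [277.6, 194.4], [277.3, 148.9]]
```

View pics/l1.png

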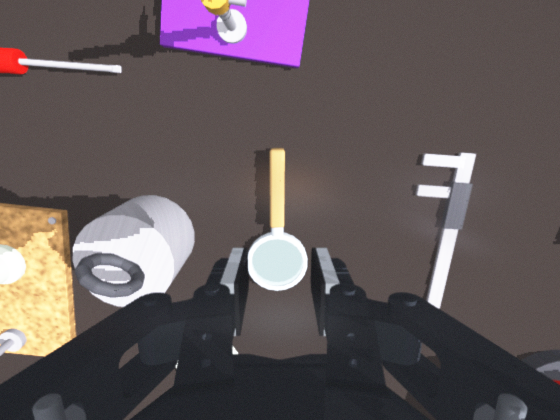

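The prediction matches the picture to 1–2 px. The lens centre is at (278,261), the handle runs vertically at column 278 and no neighbour is in the way. I grip now.

```bash
python3 - <<'E'
from h import *
A=[180,0,99.5]
grip(40,100)
move_l([485,308,40],A,speed=150)
move_l([485,308,4],speed=40)
o=get_obs();print(o['t'],o['tcp_pos'],o['wrist_force'].round(2))
grip(0,100); wait(.2)
o=get_obs();print(o['t'],o['tcp_pos'],o['wrist_force'].round(2),o['grip_width'])
move_l([485,308,60],speed=60); wait(.3)
o=get_obs();print(o['t'],o['tcp_pos'],o['wrist_force'].round(2),o['moment'],o['grip_width'])
im=get_image('wrist'); cv2.imwrite('pics/l2.png',im[:,:,::-1])
im=get_image('scene'); cv2.imwrite('pics/l2s.png',cv2.resize(im[90:240,260:460],None,fx=4,fy=4)[:,:,::-1])
E
```

```text
23.8417 [485.30606212 308.13689166   4.27031691] [-0.63 -0.4   0.1 ]
24.3917 [485.60677868 308.30191653   4.75683611] [-0.29  0.09  5.67] 13.46672780985162
25.775 [484.80253434 307.87350948  59.63150696] [ 0.16 -0.1  -0.9 ] [ 0.00287933  0.02519397 -0.07233508] 13.447360759015417
```

View pics/l2.png

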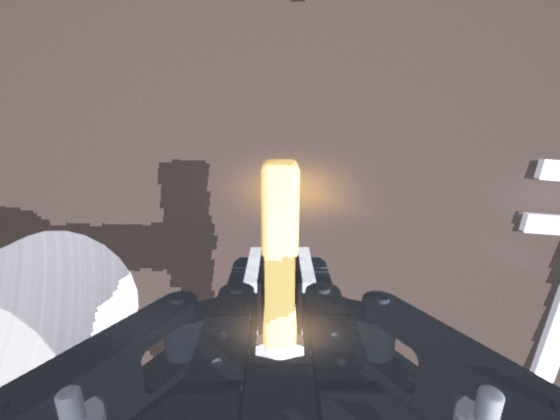

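View pics/l2s.png

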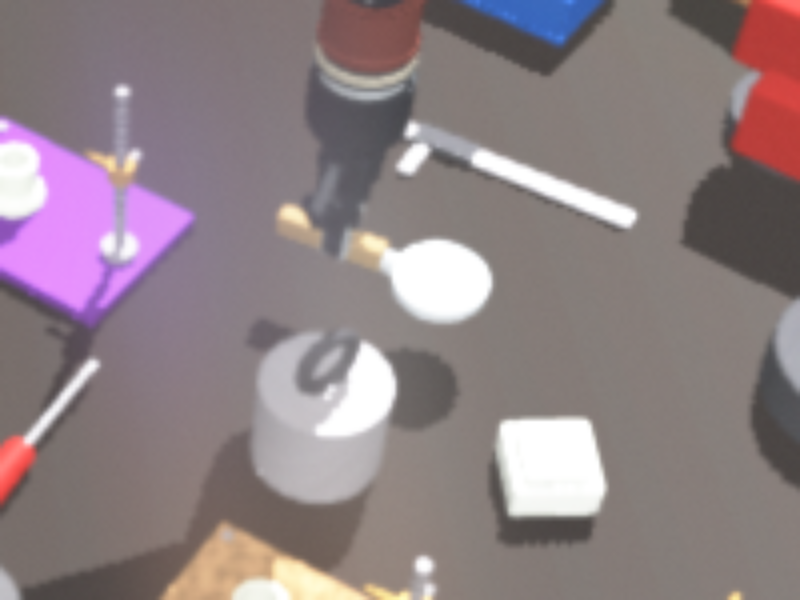

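```bash
python3 - <<'E'
from h import *
o=get_obs(); C=cam('wrist',o); t=o['tcp_pos']; 
th=np.radians(9.5); u=np.array([np.cos(th),np.sin(th),0]); v=np.array([-np.sin(th),np.cos(th),0]); 
c0=np.array([568.8,322.1,0])+[t[0]-485.6,t[1]-308.3,t[2]-4.76]
def L(x,y,z,p=0):
    piv=np.array([-85,0,10.]); d=np.array([x,y,z])-piv; p=np.radians(p)
    d=np.array([d[0]*np.cos(p)+d[2]*np.sin(p),d[1],-d[0]*np.sin(p)+d[2]*np.cos(p)])+piv
    return c0+d[0]*u+d[1]*v+[0,0,d[2]]
for p in(-4,0,4,8): print(p,proj(C,[L(-134,-8,20,p),L(-134,8,20,p),L(-134,0,0,p)]).round(1).tolist(), proj(cam('scene'),[L(0,0,12,p),L(36,0,12,p),L(-134,0,20,p)]).round(1).tolist(),proj(cam('top'),[L(0,0,12,p)]).round(1).tolist())
im=get_image('wrist'); cv2.imwrite('pics/l3.png',cv2.resize(im[140:280,220:340],None,fx=4,fy=4,interpolation=cv2.INTER_CUBIC)[:,:,::-1])
E
```

```text
-4 [[259.3, 160.6], [298.5, 160.6], [278.9, 158.0]] [[370.1, 157.0], [381.4, 160.5], [329.3, 142.4]] [[176.4, 191.3]]
0 [[258.8, 163.2], [299.0, 163.2], [278.9, 157.1]] [[369.9, 158.4], [381.1, 162.5], [329.6, 141.7]] [[176.7, 191.4]]
4 [[258.3, 166.5], [299.4, 166.5], [278.9, 156.7]] [[369.6, 159.7], [380.6, 164.4], [329.9, 141.0]] [[177.1, 191.6]]
8 [[257.8, 170.6], [299.9, 170.6], [278.9, 156.9]] [[369.2, 161.0], [379.9, 166.2], [330.3, 140.3]] [[177.5, 192.0]]
```

View pics/l3.png

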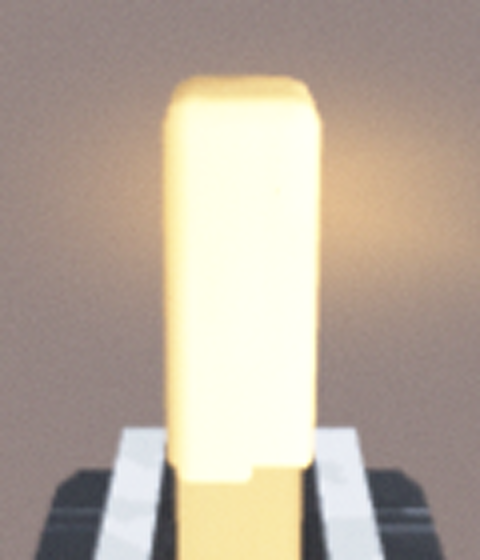

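```bash
python3 - <<'E'
from h import *
from scipy.optimize import least_squares
C=[]
for i in (0,1):
    p=np.load(f'w{i}.npy'); C.append(cam('wrist',dict(tcp_pos=p[:3],ee_rot=p[3:])))
S=cam('scene');T=cam('top')
uv=[(344.7,338.3),(229,337.3),(351.5,236.9)]
for z in (122,126,130,134): print(z,[proj(c,[692.2,7.2,z])[0].round(1).tolist() for c in C+[S,T]])
# scene camera offset check: board corners, bench level points
P=np.array([[555.4,-70,12],[548.6,69.7,12],[748.5,80,12],[756.5,-59.7,12]]);print(proj(S,P).round(1).tolist(),proj(T,P).round(1).tolist())
print('post top',[proj(c,[727.2,9,180])[0].round(1).tolist() for c in [S,T]])
im=cv2.imread('pics/scene0.png'); cv2.imwrite('pics/s5.png',cv2.resize(im[215:290,285:385],None,fx=8,fy=8,interpolation=cv2.INTER_CUBIC))
im=cv2.imread('pics/top0.png'); cv2.imwrite('pics/t5.png',cv2.resize(im[125:205,240:300],None,fx=7,fy=7,interpolation=cv2.INTER_CUBIC))
E
```

```text
122 [[343.7, 333.0], [230.4, 332.9], [350.7, 237.7], [268.1, 148.5]]
126 [[344.4, 335.5], [229.9, 335.4], [350.9, 236.8], [268.1, 148.3]]
130 [[345.2, 338.0], [229.3, 337.9], [351.0, 235.9], [268.1, 148.0]]
134 [[345.9, 340.6], [228.7, 340.5], [351.2, 235.0], [268.1, 147.8]]
[[288.2, 253.9], [315.7, 219.7], [378.0, 253.1], [353.0, 291.3]] [[292.0, 193.2], [251.8, 196.4], [247.4, 140.1], [287.0, 136.6]]
post top [[366.2, 230.9], [266.9, 133.9]]
```

View pics/s5.png

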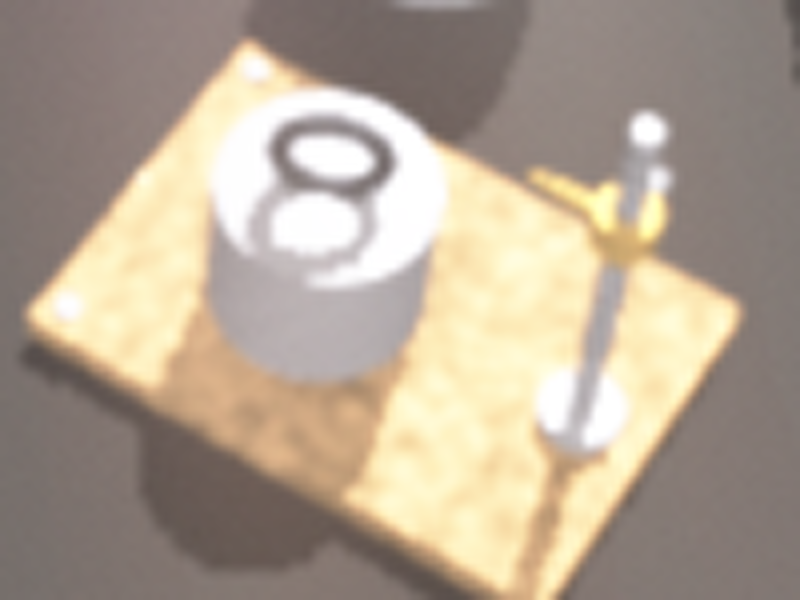

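View pics/t5.png

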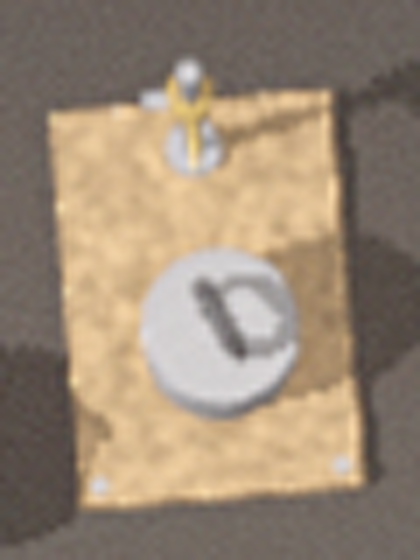

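```bash
python3 - <<'E'
from h import *
move_l([485,308,250],speed=180)
R=Rn.from_euler('y',-30,degrees=True)*Rn.from_euler('xyz',[180,0,90],degrees=True)
e=R.as_euler('xyz',degrees=True); print(e, solve_ik([533,30,250],e))
goto([533,30,250],e); wait(.3)
o=get_obs();print(o['t'],o['tcp_pos'],o['ee_rot'],o['grip_width'])
im=get_image('wrist'); cv2.imwrite('pics/p1.png',im[:,:,::-1]); np.save('p1.npy',np.r_[o['tcp_pos'],o['ee_rot']])
C=cam('wrist',o)
print([(z,proj(C,[692.2,7.2,z])[0].round(1).tolist()) for z in (124,128,132)])
print('corners,mouth,postbase',proj(C,[[555.4,-70,12],[548.6,69.7,12],[748.5,80,12],[756.5,-59.7,12],[622.3,3.5,54],[727.2,9,180]]).round(1).tolist())
E
```

```text
[ 1.50000000e+02 -1.27222187e-14  9.00000000e+01] [ -6.05571441 -18.48759929 124.37674758   4.32895421  44.33130972
 -98.34870911]
28.5167 [533.3488524   30.8428658  250.12726957] [ 1.50010827e+02 -4.79924143e-03  9.00905682e+01] 13.130226828104837
[(124, [257.6, 249.3]), (128, [257.4, 252.2]), (132, [257.3, 255.2])]
corners,mouth,postbase [[182.7, 83.7], [316.8, 77.4], [312.4, 211.1], [218.3, 214.8], [254.2, 159.7], [258.4, 311.6]]
```

View pics/p1.png

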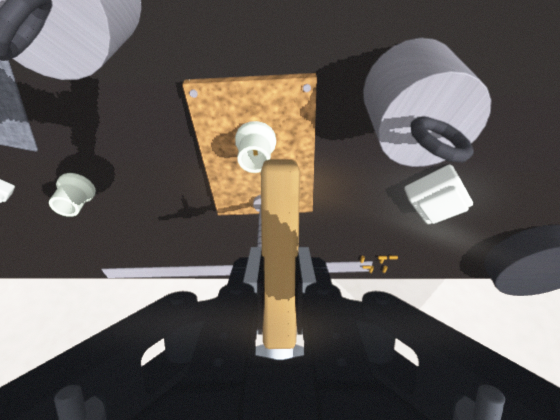

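The handle covers the pointer in this view, so I shift sideways. The stand itself projects within 1 px of the prediction.

```bash
python3 - <<'E'
from h import *
move_l([533,115,250],speed=150); wait(.3)
o=get_obs();print(o['t'],o['tcp_pos'])
im=get_image('wrist'); cv2.imwrite('pics/p2.png',cv2.resize(im[50:290,80:280],None,fx=2.5,fy=2.5,interpolation=cv2.INTER_CUBIC)[:,:,::-1])
cv2.imwrite('pics/p2z.png',cv2.resize(im[215:285,130:250],None,fx=6,fy=6,interpolation=cv2.INTER_CUBIC)[:,:,::-1]);np.save('p2.npy',np.r_[o['tcp_pos'],o['ee_rot']])
C=cam('wrist',o)
print([(z,proj(C,[692.2,7.2,z])[0].round(1).tolist()) for z in (124,128,132)])
print('corners,mouth,posttop',proj(C,[[555.4,-70,12],[548.6,69.7,12],[748.5,80,12],[756.5,-59.7,12],[622.3,3.5,54],[727.2,9,180]]).round(1).tolist())
E
```

```text
29.5833 [533.07189855 114.28601184 249.99055142]
[(124, [182.7, 249.6]), (128, [182.0, 252.5]), (132, [181.2, 255.5])]
corners,mouth,posttop [[103.4, 84.4], [235.9, 77.7], [256.2, 211.3], [162.9, 215.1], [178.9, 160.1], [180.6, 311.8]]
```

View pics/p2.png

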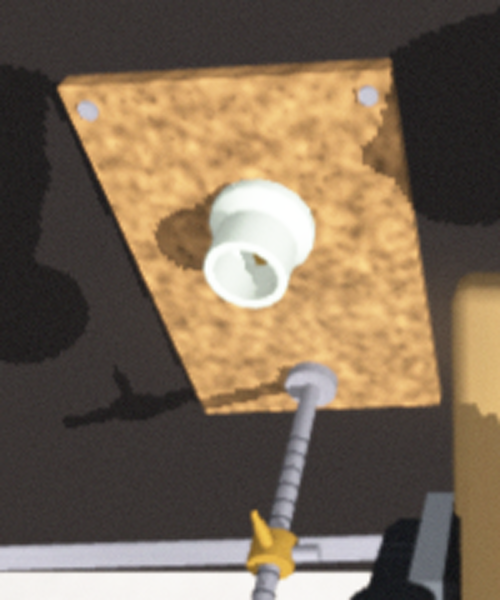

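View pics/p2z.png

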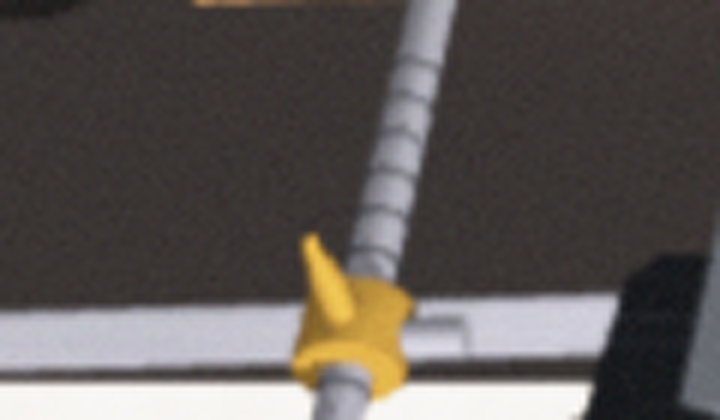

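The pointer tip is at about (181.6,254) px, which gives a height of about 130 mm (earlier views gave 127.5–130). Now I level the lens above the stand.

```bash
python3 - <<'E'
from h import *
goto([538.1,-0.9,240],[180,0,93]); wait(.3)
o=get_obs();print(o['t'],o['tcp_pos'],o['ee_rot'],o['grip_width'])
for n in('scene','top'):
    im=get_image(n); cv2.imwrite(f'pics/f_{n}.png',im[:,:,::-1])
    print(n,[ (r['score'],r['extent']) for r in regions_of('lens',n)[:2]])
    t=o['tcp_pos']; y=np.radians(o['ee_rot'][2]-90); c=t+[84.3*np.cos(y),84.3*np.sin(y),7.24]
    print(c,proj(cam(n),[c,c+[0,0,-12]]).round(1).tolist())
def z(n,x,y,w,h,s):
    im=cv2.imread(f'pics/f_{n}.png'); cv2.imwrite(f'pics/fz_{n}.png',cv2.resize(im[y:y+h,x:x+w],None,fx=s,fy=s,interpolation=cv2.INTER_CUBIC))
z('scene',270,160,120,110,5); z('top',220,120,100,100,5)
E
```

```text
30.5167 [5.37385258e+02 1.78639594e-01 2.40074616e+02] [1.79974056e+02 2.67601275e-03 9.30977482e+01] 13.869041451522106
scene [(0.71, [315.4, 190.3, 62.1, 39.8])]
[621.56207875   4.7341753  247.31461649] [[330.7, 193.3], [330.3, 196.5]]
top [(0.5, [269.4, 179.7, 19.5, 57.3])]
[621.56207875   4.7341753  247.31461649] [[269.1, 162.8], [269.1, 163.6]]
```

View pics/fz_scene.png

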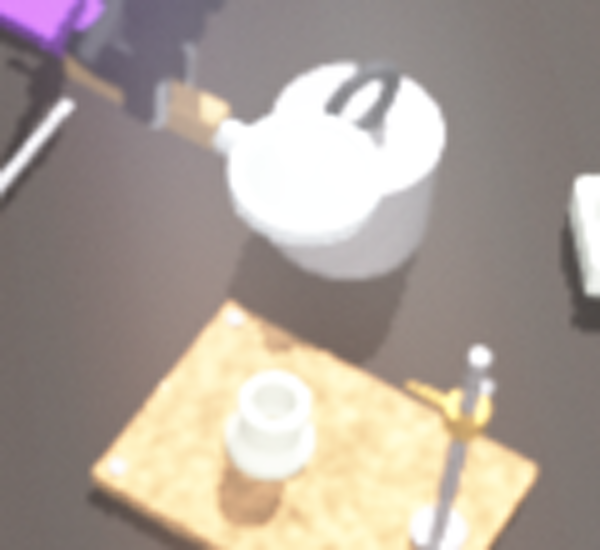

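View pics/fz_top.png

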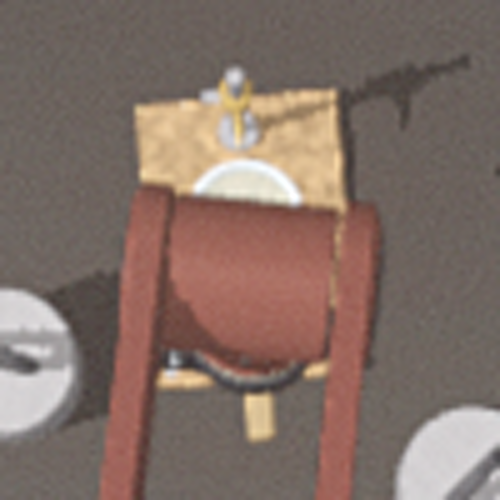

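The silhouette centre of the lens is at about (330.6,195.0). A level lens predicts (330.5,194.9), so it hangs level and is not rotated in the grip. I lower it to height.

```bash
python3 - <<'E'
from h import *
move_l([538.1,-0.9,128.8],[180,0,93],speed=70); wait(.6)
o=get_obs();print(o['t'],o['tcp_pos'],o['ee_rot'],o['grip_width'],o['wrist_force'].round(2))
t=o['tcp_pos']; y=np.radians(o['ee_rot'][2]-90); c=t+[84.3*np.cos(y),84.3*np.sin(y),1.24]; print(c)
for n in('scene','top'):
    im=get_image(n); cv2.imwrite(f'pics/e_{n}.png',im[:,:,::-1])
    print(proj(cam(n),[c]).round(1).tolist())
im=cv2.imread('pics/e_scene.png'); cv2.imwrite('pics/ez_scene.png',cv2.resize(im[180:300,280:400],None,fx=5,fy=5,interpolation=cv2.INTER_CUBIC))
im=get_image('wrist'); cv2.imwrite('pics/e_w.png',im[:,:,::-1])
E
```

```text
33.0583 [538.08416691  -0.90380808 128.79495955] [-1.79999402e+02 -3.17460525e-04  9.29995725e+01] 13.233626090052447 [ 0.21  0.42 -0.6 ]
[622.2686696    3.50748494 130.03495955]
[[327.0, 223.0]]
[[269.9, 169.1]]
```

View pics/ez_scene.png

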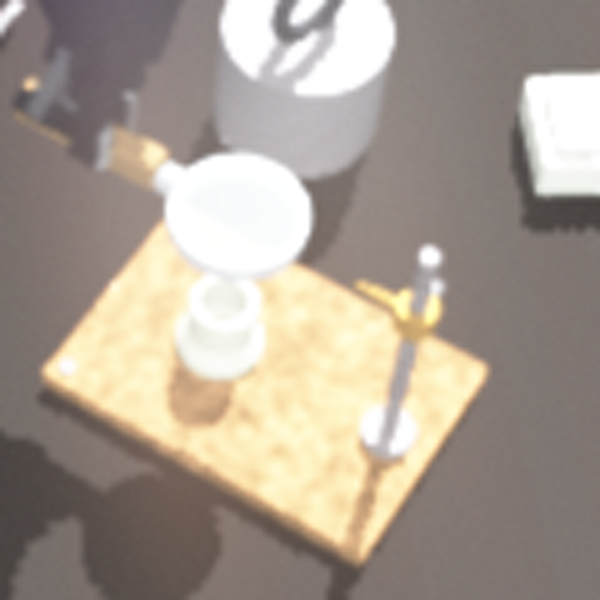

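View pics/e_scene.png

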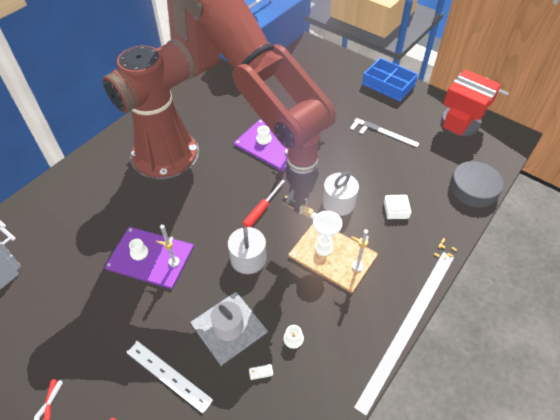

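The lens is centred: silhouette centre (327.2,222.6) against a predicted (327.0,223.0). It is clear of the pointer, whose tip is at about (351,237). The cover stands on the mat at (229,322), and the other things have not moved. I hand in.

```bash
python3 - <<'E'
from h import *
o=get_obs();print(o['t'],o['tcp_pos'],o['grip_width'],np.abs(o['qvel']).max())
print(sign_off())
E
```

```text
33.2083 [538.09338866  -0.90046715 128.78291709] 13.056621748203439 0.12614827902797215
the job is handed in; nothing more can be done
None
```

I handed the job in at 33.2 s with the arm still holding the lens over the cork stand's lamp holder. No verdict was reported.

- **Cover:** I lifted the small cover by its ring (about 180 g) off the cork stand's lamp holder. It now stands upright near the middle of the mat, with felt visible round its lower rim. I let go only after the wrist force showed contact.
- **Lens position:** By the arm's own reading, the glass centre is at (622.3, 3.5, 130.0). I measured the holder axis at (622.3, 3.5).
- **Pointer height:** My measurements of the pointer tip did not agree fully. The wrist views gave 129–130 mm and the coarser scene view about 127.5 mm. I used 130.
- **Level:** In the scene picture the lens sits within 0.5 px of where a level lens should be. That leaves up to about 2 mm and 1–2° uncertain, and I did not measure tilt about the handle on its own.
- **Surroundings:** The lens is clear of the post and pointer. The last scene picture shows no shift of the pointer or the other things on the bench.

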